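Crank the inspection feeder on by one part

ROBOT

A 6-joint arm with a two-finger parallel gripper is mounted at the origin on a cart in front of the work surface, level with it; the furniture and walls round the work are solid. World frame = base frame: x ahead of the robot, y to its left, z up, the work surface at z = 0. Lengths are in m, angles in degrees, forces in N, time in s.
With the tool pointing down it reaches from about 0.3 to 0.75 m from the base axis. Payload 8.5 kg.
Tool frame: the origin (TCP) lies midway between the tips of the shut fingers; the grasp point (between the pads) lies 19 mm behind it; z points along the fingers, y is the direction in which the jaws open and shut (so a half turn about z gives the same grasp; the last joint's range is limited). The gripper opens to 85 mm and grips with 20 to 120 N. Pads are 22 mm wide; open, the fingers measure 114 mm over their backs; the gripper's body (76 mm by 85 mm) begins 54 mm behind the grasp point. The pads swing forward as they close: fully open they stand 13 mm farther back than shut.
Start: joints at [56.305, 21.807, 74.336, -0, 83.858, -12.336], TCP at [0.2, 0.512, 0.231] pointing down, gripper open.
Joint ranges: [-178.18, 178.18], [-50.72, 133.34], [12.68, 142.11], [-81.47, 261.47], [9.98, 163.14], [-165.26, 165.26]. Speed limits (degrees/s): [136.94, 136.94, 180, 180, 180, 180].

INTERFACE

Orientations are given as a 3x3 rotation matrix whose columns are the frame's x, y, z axes.
In Python, from rig import status, eyes, env gives the robot as it stands. The module is installed in compiled form; this text tells all that it offers.
- The arm moves only by the tool play_rows, never from a script. Its argument "targets" is text: rows parted by semicolons, each of 5 numbers parted by spaces: the shift along the tool's x, y, z in m, then the turn about the tool's z in rad, then the closure, from 0 (fully open) to 1 (shut). A call has 1 to 5 rows; each row is the pose to reach, as a shift and turn from the pose commanded when the call began, along the tool's axes at that moment; what a row does not reach only later rows make up. A row lasts 1/10 s, in which the tool goes at most 50 mm and 8.59 degrees, less where a joint would pass 70% of its speed; a pose out of reach is approached as far as the arm can. A call with a gripper value outside its range is refused whole. The fingers move at their own pace and stop on an object; "force" is the grip in N (left out, the last holds). Time passes only in rows, so rows that repeat a pose let the fingers close. It gives the time, the measured TCP pose, the force and the opening at its end, in the units of the state.
- status.observe(): the state, without advancing time (a new reading comes with each control period).
- eyes.get_image(name): name is "scene" or "top" or "wrist"; returns a dict with "pixels" (420x560x3 uint8, red, green, blue), "range_z" (420x560 float32, m along the optical axis (not along the pixel's ray), 0 where there is no reading), "mtx" (3x3 intrinsics, pixels), "world_to_cam" (4x4, takes a point from world to camera coordinates); the wrist camera has in their place "T_tool_cam" (4x4, takes a point from camera to tool coordinates, whose origin is the TCP and whose axes are the flange's). Camera axes: x right, y up, looking along -z (the intrinsics and any distortion apply to the point x, -y, -z); pixel columns grow to the right and rows downward; lengths in m; the calibration is good to about 2 mm. A picture is of the moment at which its call begins: read the wrist's pose just before it.
- env.close_job(): hands the job in, once; it reports no verdict.
The state is a dict: "time_s": time; "q": joint angles; "qvel": joint speeds; "joint_efforts": joint torques, N m; "position": TCP position; "tool_rot": TCP orientation; "ft_force": force on the tool from outside, world axes, zero at the start; "wrist_torque": the same for the moment, N m; "grip_width": finger opening in m.
Only numpy, scipy, OpenCV 4.12 (cv2) and the standard library are available. Lean on these libraries where they do the work, as an engineer would, in place of code of your own. Each camera call takes 0.05 s, during which the arm holds its last target.

TASK

The strip of moulded parts on the little feeder is due to move on by one part under the loupe. With the fingertips, push the feeder's hand wheel round by the black upright handle on its rim through exactly one full turn, clockwise as seen from above, so that the handle comes to stand at the fixed pointer again, and then take the hand away. Only push the handle: do not pinch it, do not work the wheel by its rim or the tray directly, do not go past the pointer and round again, leave the strip lying untouched in its tray, and disturb nothing else on the bench.

Things in the scene. Friction and masses are not known exactly. Their poses are not given: they have to be found in the camera images.
- wheel (a joint): angle of the hand wheel in rad: 0 when the handle stands at the fixed pointer (it starts within 0.05 of that), growing clockwise as seen from above, one full turn = 6.283; it counts on past a turn, with stops at -1.2 and 8.2. Stiff enough to stay where it is left (about 2.5 N at the handle moves it); one turn moves the strip tray 16.5 mm, one part pitch, to the feeder's +y side
- grip (a point): centre (half-way up) of the black plastic handle that stands upright on the rim of the wheel: oval, 20 mm measured radially and 28 mm along the rim, 40 mm tall (this point is 20 mm below its top and 20 mm above its lower end; the rim's top lies 25 mm below this point). It goes round the wheel axis at 55 mm radius. It is fixed to the wheel and does not spin
- wheel_axis (a point): point on the vertical axis of the hand wheel, at the height of the handle's centre, 106 mm above the bench. The wheel is dark steel with three spokes and a round rim 122 mm across outside, lying flat; its rim is 12 mm thick, top 81 mm above the bench; the hub top is 84 mm above the bench. The frame is the feeder's: its -x axis points from the wheel axis to the pointer, +x to the strip track and loupe behind the wheel
- pointer_tip (a point): tip of the small fixed steel pointer just outside and below the rim, on the robot's side of the wheel, 63 mm from the wheel axis, 71 mm above the bench (its highest part is 73 mm above the bench); the handle stands above it at the start
- feeder: the fixed strip feeder: aluminium base plate 215 x 200 x 12 mm with a grey gearbox under the hand wheel, and behind it (115 mm from the wheel axis) the strip track and a black loupe on a post, 38 mm across, its top 68 mm above the bench. Origin on the bench under the wheel axis; -x towards the pointer, z up. Keep clear of the tall microscope that stands on a green tray at the left, about x = 0.64, y = 0.35 m in the base frame, when swinging in
- wheel_rim: rim and spokes of the hand wheel (not its handle); origin on the wheel axis, 66 mm above the bench
- grip_front: the leading half (on the side towards clockwise travel) of the black handle; origin on the handle's axis, 25 mm below the handle's centre
- grip_back: the trailing half of the black handle, the one to push against; same origin as the leading half
- carriage: the aluminium strip tray, 160 x 30 mm, in the track behind the wheel; moved by the wheel; origin under its centre, 20 mm above the bench when built; its floor is 4 mm thick
- strip: amber carrier strip with nine black moulded parts, 150 x 20 x 9 mm, lying loose in the tray under the loupe; origin at the centre of its underside, 24 mm above the bench, y along its length
- jar: small white jar with black cap, 38 mm across, 40 mm tall, left of the feeder; bystander; origin at the centre of its underside
- loose_part: loose black relay, 24 x 20 x 8 mm, right of the feeder; bystander; origin at the centre of its underside
- tweezers: black tweezers, 116 mm long, 10 mm high, in front of the feeder; bystander; origin at the centre of its underside
- spool: blue and white wire spool, 53 mm across, 40 mm tall; bystander; origin at the centre of its underside
- tape: roll of amber tape lying flat, 95 mm across, 19 mm high; bystander; origin at the centre of its underside
- stamp: rubber stamp with knob, 24 x 34 mm, 56 mm tall; bystander; origin at the centre of its underside

How it is judged (in metres and radians):
On the way:
1. the wheel has been pushed clockwise past half a turn (value of joint wheel above 3.14 rad).
At the end, for the whole second after the job is handed in: The wheel stands at rest one full turn clockwise from the pointer: 6.283 rad, within 0.15 rad either way (8 mm at the handle). The strip lies flat in its tray and the bystanders are within 15 mm of where they stood (value of joint wheel between 6.133 and 6.433 rad and not (velocity of joint wheel above 0.05 rad/s or velocity of joint wheel below -0.05 rad/s) and z of strip in the frame of carriage between 0.001 and 0.007 m and x of strip in the frame of carriage between -0.004 and 0.004 m and distance of each of jar, loose_part, tweezers, spool, tape, stamp from where it was at the start of the episode below 0.015 m); the robot touches nothing.
It fails at once if the wheel is pushed the wrong way by more than 0.5 rad, or more than 0.6 rad past the full turn (value of joint wheel below -0.5 rad or value of joint wheel above 6.883 rad).
It fails at once if the handle is pinched: pressed on its leading and trailing halves at once (more than 2 N on each) (contact force between the fingers and grip_front above 2 N and contact force between the fingers and grip_back above 2 N).
It fails at once if the wheel is worked by its rim or spokes (more than 6 N on them) or by pushing the tray (more than 3 N) (contact force between any of the fingers, the arm and wheel_rim above 6 N or contact force between any of the fingers, the arm and carriage above 3 N).
It fails at once if the strip is touched (more than 1 N) or lifted out of its tray (contact force between any of the fingers, the arm and strip above 1 N or z of strip in the frame of carriage above 0.012 m).
It fails at once if a bystander is disturbed: moved more than 15 mm (distance of any of jar, loose_part, tweezers, spool, tape, stamp from where it was at the start of the episode above 0.015 m).
It also fails if it takes over 59 s, if anything falls off the work surface, if the arm or the gripper's body presses on something with over 40 N, if the wrist force passes 120 N, or if a joint passes its speed limit or range.

## Working session

There is one attempt and no reset: what is moved stays moved. The work goes in short steps, Python scripts to look and compute and a tool call to move; the robot and the scene stay as the last step left them, time stands still between calls to the robot, and variables do not carry over. Pictures are saved under pics/ and viewed, and the job is handed in when it is done.

Besides the shell and the picture viewer there is one more tool, called after "Request:" as a command line: name --argument value ..., lists and objects as JSON in quotes. play_rows: Moves the arm, as the interface text tells. Its arguments: {"type":"object","properties":{"targets":{"type":"string"},"force":{"type":"number"}},"required":["targets"]}

```bash
mkdir -p pics
python3 - <<'E'
from rig import status, eyes, env
import cv2, numpy as np
s=status.observe(); print(s)
for n in ["scene","top"]:
    d=eyes.get_image(n); cv2.imwrite(f"pics/{n}0.png",d["pixels"][:,:,::-1]); print(n,d["mtx"],d["world_to_cam"],d.keys()); np.savez(f"{n}0.npz",**{k:v for k,v in d.items() if k in("pixels","range_z","mtx","world_to_cam")})
E
```

```text
{'time_s': 0.0, 'q': array([ 5.63056307e+01,  2.18399211e+01,  7.43858418e+01,  1.16825030e-03,
        8.38589706e+01, -1.23354704e+01]), 'qvel': array([-0.12470674,  0.06984037, -0.01533746,  0.0671422 ,  0.05000962,
       -0.00133948]), 'joint_efforts': array([ 3.00217573e-03, -4.48440278e+01, -2.31298363e+01,  6.29603028e-05,
        4.53767119e-03, -6.43050541e-06]), 'position': array([0.2001363 , 0.51196732, 0.2307154 ]), 'tool_rot': array([[-9.31316380e-01,  3.64210240e-01, -8.37293786e-04],
       [ 3.64211048e-01,  9.31315643e-01, -1.21919318e-03],
       [ 3.35742159e-04, -1.44040623e-03, -9.99998906e-01]]), 'ft_force': array([0.22206389, 0.07672235, 0.4698067 ]), 'wrist_torque': array([ 0.04451093, -0.04313322, -0.03457359]), 'grip_width': 0.08559347784087436}
scene [[440.39499199   0.         281.27937586]
 [  0.         440.39499199 211.98374864]
 [  0.           0.           1.        ]] [[ 0.84837471 -0.52913326  0.01668349 -0.46502856]
 [ 0.226176    0.39076767  0.89226961 -0.16612241]
 [-0.47864889 -0.75320557  0.45119465 -1.21479364]
 [ 0.          0.          0.          1.        ]] dict_keys(['pixels', 'range_z', 'mtx', 'world_to_cam'])
top [[400.82939314   0.         273.01199886]
 [  0.         400.82939314 207.69391282]
 [  0.           0.           1.        ]] [[ 2.43813394e-02 -9.99702518e-01  6.53289222e-04 -9.75759188e-02]
 [ 9.78179573e-01  2.39912853e-02  2.06371368e-01 -5.05278298e-01]
 [-2.06325650e-01 -4.39257620e-03  9.78473521e-01 -9.79526458e-01]
 [ 0.00000000e+00  0.00000000e+00  0.00000000e+00  1.00000000e+00]] dict_keys(['pixels', 'range_z', 'mtx', 'world_to_cam'])
```

View pics/scene0.png

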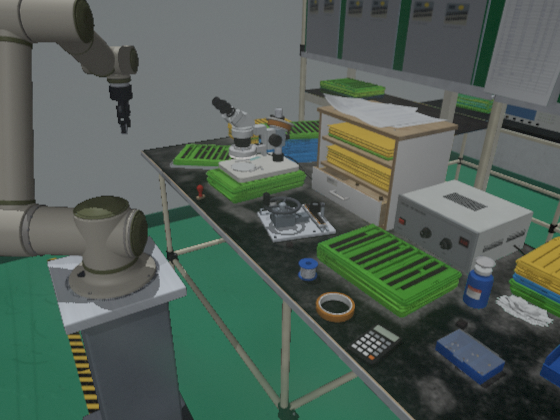

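View pics/top0.png

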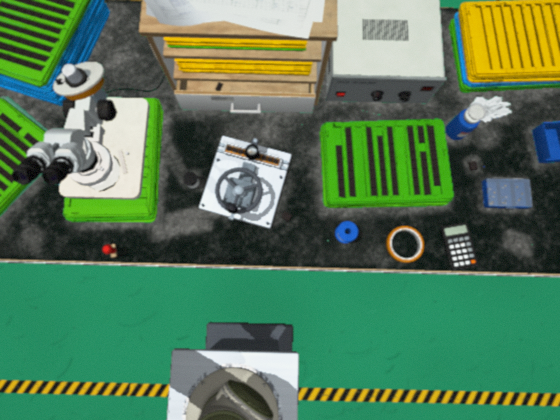

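```bash
cat > h.py <<'E'
import numpy as np, cv2
def ray(d,u,v):
    K=d["mtx"];W=d["world_to_cam"];R=W[:3,:3];t=W[:3,3]
    u=np.asarray(u,float);v=np.asarray(v,float)
    c=np.stack([(u-K[0,2])/K[0,0],-(v-K[1,2])/K[1,1],-np.ones_like(u)],-1)
    return -R.T@t, c@R
def onplane(d,u,v,z):
    o,r=ray(d,u,v); return o+r*((z-o[2])/r[...,2])[...,None]
def cloud(d):
    v,u=np.mgrid[:420,:560]; o,r=ray(d,u,v); return o+r*d["range_z"][...,None]
def proj(d,p):
    c=d["world_to_cam"][:3,:3]@np.asarray(p)+d["world_to_cam"][:3,3];K=d["mtx"]
    return K[0,0]*c[0]/-c[2]+K[0,2], K[1,1]*-c[1]/-c[2]+K[1,2]
E
python3 - <<'E'
from h import *
d=dict(np.load("top0.npz")); im=d["pixels"][:,:,::-1]
c=im[125:235,190:300]; cv2.imwrite("pics/topc.png",cv2.resize(c,None,fx=5,fy=5,interpolation=cv2.INTER_CUBIC))
s=dict(np.load("scene0.npz"));c=s["pixels"][180:245,245:345,::-1];cv2.imwrite("pics/scc.png",cv2.resize(c,None,fx=7,fy=7,interpolation=cv2.INTER_CUBIC))
P=cloud(d); 
Z=P[...,2]; print(np.round(Z[150:226:4,196:296:5]*1000).astype(int))
for uv in [(247,182),(237,217),(228,136),(294,155),(273,228),(199,208)]: print(uv,onplane(d,*uv,0.012),P[uv[1],uv[0]])
E
```

```text
[[   0    0    4    1    1   20   29   27   34   34   65   67   64   15
    13   16   12    1   -4    1]
 [   2   -1    2    2    0   13   10   26   25   27   55   67   69   36
    25   29   13   13   13    9]
 [   3    0    3    3   16   15   15   15    8   12   29   48   48   27
    34   35   31   26   13    1]
 [   1    1    3    4   13   16    9   15   11   14   36   12   13   31
    30   24   34   30   19   -3]
 [   1    2    2    2   12   12   12   11   15   12   34   32   28   13
    11    8   28   17   11    3]
 [  -2   -2    2   10   14   13   13   81   80   77   80   78 1063    9
    12   12   14   10    9    0]
 [  39    0    2   15   10   12   81    9   12   38   32   81   83   15
    15   13   13   15    1    2]
 [  38    1   -3   13   11   83   78   58   55   33   36   33   79   13
    13    9    9   16    3    1]
 [  35    0    2   11   17   76   16   80   59   56   56   56   14   82
    13   14   12   10    3    1]
 [   9   -1   12   10   81   13   12   59   82   81   77   80   76   81
    10   13   13   12    3    0]
 [   0    3   14   11   82   11   54   59   85   8
[... 711 characters left out ...]
    3    1   71    7   13   12   12   15    8
    11   11    3    2    8    3]
 [   0    2    3    1    2    5   -1    3    0    2    1   10   14   13
    13   15   -1    1    1   -1]]
(247, 182) [ 0.58566392 -0.01264956  0.012     ] [ 0.57311013 -0.01597318  0.05731001]
(237, 217) [0.48840089 0.01034984 0.012     ] [0.48838829 0.01034334 0.01206827]
(228, 136) [0.71695684 0.04523927 0.012     ] [7.21761721e-01 4.67744440e-02 4.79241113e-05]
(294, 155) [ 0.66587952 -0.13921087  0.012     ] [ 0.66937386 -0.1396765   0.00211232]
(273, 228) [ 0.46110564 -0.08631958  0.012     ] [ 0.4625365  -0.08629031  0.00297393]
(199, 208) [0.51040475 0.1131455  0.012     ] [0.51243273 0.11505133 0.00212873]
```

View pics/topc.png

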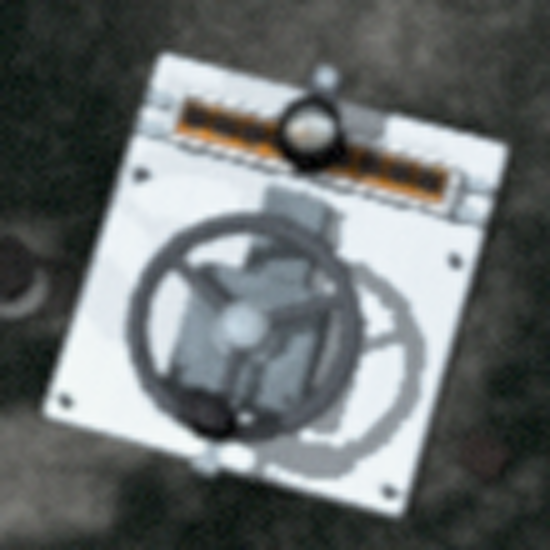

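View pics/scc.png

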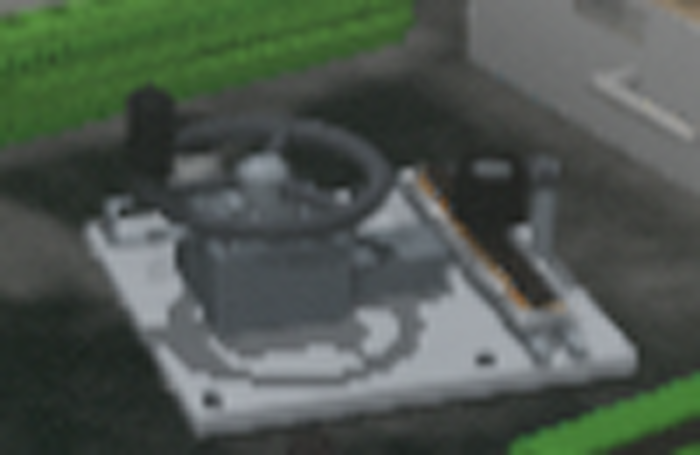

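Run:
```python
from h import *
from scipy.optimize import least_squares
d=dict(np.load("top0.npz")); P=cloud(d)
X=P[150:226,196:296].reshape(-1,3)
w=X[(X[:,2]>.072)&(X[:,2]<.092)]
def f(p): 
    r=np.hypot(w[:,0]-p[0],w[:,1]-p[1]); return np.where(r>.04,r-.0565,.0)
p=least_squares(f,[.57,-.015],loss='soft_l1',f_scale=.003).x
r=np.hypot(*(w[:,:2]-p).T); print("axis",p,len(w),np.percentile(r[r>.04],[1,10,50,90,99]))
h=X[(X[:,2]>.10)&(X[:,2]<.14)]; print("handle top",np.median(h,0),h.min(0),h.max(0),len(h))
# rim by mask: circle fit via dark ellipse: project
g=h[h[:,2]>.118]; print((g[:,:2].min(0)+g[:,:2].max(0))/2, g[:,:2].mean(0)-p, np.hypot(*(g[:,:2].mean(0)-p)))
v=g[:,:2].mean(0)-p; print("dir deg",np.degrees(np.arctan2(-v[1],-v[0])))
# plate: white mask
m=((d["pixels"].min(2)>150)).astype(np.uint8)
z=np.zeros_like(m); z[120:240,185:305]=m[120:240,185:305]
cs,_=cv2.findContours(z,cv2.RETR_EXTERNAL,cv2.CHAIN_APPROX_NONE); c=max(cs,key=cv2.contourArea)
Q=onplane(d,c[:,0,0],c[:,0,1],.012)[:,:2].astype(np.float32)
rc=cv2.minAreaRect(Q*1000); print(rc, cv2.boxPoints(rc))
tall=P[...,2]>.03
import sys
np.set_printoptions(linewidth=200)
# tall things within workspace map
T=P[(P[...,2]>.06)&(P[...,2]<.6)&(P[...,0]>.3)&(P[...,0]<.8)&(abs(P[...,1])<.6)]
hst={}
for q in T:
    k=(round(q[0]/.05)*5,round(q[1]/.05)*5); hst[k]=max(hst.get(k,0),q[2])
for k in sorted(hst): print(k,round(hst[k],3),end=' | ')
```

```text
axis [0.54536119 0.00223434] 790 [0.0418608  0.04951366 0.0547408  0.05947628 0.06292884]
handle top [0.49129919 0.01296929 0.12553044] [0.48304546 0.00090976 0.10000831] [0.50404126 0.02710595 0.12946076] 100
[0.4936433  0.01400786] [-0.05250505  0.01158258] 0.05376743274228033
dir deg -12.440170580173312
((588.9981689453125, -7.168876647949219), (199.9684600830078, 217.53488159179688), 75.36337280273438) [[ 458.49567   -76.42418 ]
 [ 668.971    -131.39262 ]
 [ 719.5007     62.086426]
 [ 509.02533   117.05487 ]]
(45, 0) 0.072 | (45, 30) 0.061 | (45, 35) 0.062 | (45, 40) 0.066 | (45, 45) 0.063 | (50, -5) 0.084 | (50, 0) 0.129 | (50, 5) 0.128 | (50, 20) 0.062 | (50, 25) 0.089 | (50, 30) 0.363 | (50, 35) 0.362 | (50, 40) 0.363 | (50, 45) 0.089 | (55, -55) 0.063 | (55, -50) 0.064 | (55, -45) 0.064 | (55, -40) 0.064 | (55, -35) 0.063 | (55, -30) 0.065 | (55, -25) 0.064 | (55, -5) 0.085 | (55, 0) 0.087 | (55, 5) 0.084 | (55, 25) 0.09 | (55, 30) 0.345 | (55, 35) 0.338 | (55, 40) 0.341 | (55, 45) 0.091 | (60, -55) 0.064 | (60, -50) 0.064 | (60, -45) 0.063 | (60, -40) 0.063 | (60, -35) 0.066
[... 477 characters left out ...]
, -30) 0.064 | (70, -25) 0.065 | (70, -20) 0.061 | (70, -5) 0.067 | (70, 0) 0.062 | (70, 25) 0.091 | (70, 30) 0.272 | (70, 35) 0.274 | (70, 40) 0.264 | (70, 45) 0.147 | (75, -60) 0.127 | (75, -55) 0.125 | (75, -50) 0.064 | (75, -45) 0.063 | (75, -40) 0.064 | (75, -35) 0.064 | (75, -30) 0.064 | (75, -25) 0.063 | (75, -5) 0.069 | (75, 0) 0.071 | (75, 5) 0.068 | (75, 25) 0.09 | (75, 30) 0.269 | (75, 35) 0.3 | (75, 40) 0.269 | (80, -60) 0.125 | (80, -20) 0.111 | (80, -15) 0.113 | (80, -10) 0.112 | (80, -5) 0.112 | (80, 0) 0.113 | (80, 5) 0.113 | (80, 10) 0.374 | (80, 15) 0.391 | (80, 20) 0.109 | (80, 25) 0.091 | (80, 30) 0.247 | (80, 35) 0.243 | (80, 40) 0.226 | (80, 50) 0.135 | (80, 55) 0.132 |
```

```bash
cat > plan.py <<'E'
import sys
from h import *
from rig import status
def rows(targets):
    """targets: list of (x,y,z,psi_deg); from current measured pose"""
    s=status.observe();R=s["tool_rot"];p=s["position"]
    psi=np.degrees(np.arctan2(R[1,0],R[0,0]))
    print("now",np.round(p,4),"psi",round(psi,1),"q6",round(s["q"][5],1),"t",round(s["time_s"],2),"F",np.round(s["ft_force"],1))
    o=[]
    for x,y,z,a in targets:
        d=R.T@(np.array([x,y,z])-p); t=psi-a
        t=(t+180)%360-180 
        o.append("%.3f %.3f %.3f %.3f 1"%(d[0],d[1],d[2],np.radians(t)))
    print("; ".join(o))
E
python3 - <<'E'
from h import *
d=dict(np.load("top0.npz")); s=dict(np.load("scene0.npz"))
print("hub",onplane(d,190+241/5,125+327/5,.084)," pointer",onplane(d,190+207/5,125+460/5,.071))
print("hub scene",onplane(s,245+262/7,180+165/7,.084))
# ellipse of rim: outer extents in crop
for u,v in [(128,325),(365,325),(245,212),(245,440)]: print(onplane(d,190+u/5,125+v/5,.078))
print("handle top scene", onplane(s,245+150/7,180+100/7,.126))
P=cloud(s).reshape(-1,3); w=P[(P[:,2]>.074)&(P[:,2]<.09)&(abs(P[:,0]-.545)<.09)&(abs(P[:,1])<.09)]
from scipy.optimize import least_squares
f=lambda p:(lambda r:np.where(r>.04,r-.0565,0))(np.hypot(w[:,0]-p[0],w[:,1]-p[1]))
print("scene axis",least_squares(f,[.545,0],loss='soft_l1',f_scale=.003).x,len(w))
g=P[(P[:,2]>.1)&(P[:,2]<.14)&(abs(P[:,0]-.5)<.05)&(abs(P[:,1])<.05)];print(np.median(g,0),g.min(0),g.max(0))
E
python3 - <<'E'
from plan import *
t=[]
a=np.array([.2,.512,.231]);b=np.array([.42,-.03,.2])
for i in range(1,13): 
    q=a+(b-a)*i/12; t.append((*q,158.66+84.3*i/12))
rows(t[4:5]+t[9:10]+t[11:12])
E
```

```text
hub [0.5432686  0.00339535 0.084     ]  pointer [0.47717004 0.01881661 0.071     ]
hub scene [ 0.54368282 -0.0115431   0.084     ]
[0.54443221 0.06126405 0.078     ]
[ 0.54738113 -0.05882157  0.078     ]
[0.60564895 0.00448867 0.078     ]
[ 0.48652437 -0.00050468  0.078     ]
handle top scene [ 0.488813   -0.00256561  0.126     ]
scene axis [ 0.54823245 -0.00214578] 288
[0.49208901 0.00418982 0.11490671] [ 0.48622571 -0.00497981  0.10019634] [0.50689127 0.02341752 0.1258436 ]
now [0.2002 0.512  0.2308] psi 158.6 q6 -12.3 t 0.1 F [-0.1 -0.2 -0.5]
-0.167 -0.177 0.013 -0.613 1; -0.335 -0.354 0.026 -1.226 1; -0.402 -0.425 0.031 -1.472 1
```

Request:
play_rows --targets "-0.033 -0.035 0.003 -0.122 1; -0.067 -0.071 0.005 -0.245 1; -0.1 -0.106 0.008 -0.368 1; -0.134 -0.142 0.01 -0.49 1; -0.167 -0.177 0.013 -0.613 1" --force 40

```text
time_s: 0.6
position: [0.289, 0.292, 0.2186]
tool_rot: [[-0.974, -0.226, -0.0], [-0.226, 0.974, -0.0], [0.0, -0.0, -1.0]]
ft_force: [1.2, -1.0, 0.1]
grip_width: 0.0125
```

Run:
```python
from plan import *
t=[]
a=np.array([.2,.512,.231]);b=np.array([.42,-.03,.2])
for i in range(6,11): 
    q=a+(b-a)*i/12; t.append((*q,158.66+84.3*i/12))
rows(t)
```

```text
now [0.289  0.292  0.2186] psi -166.9 q6 -74.4 t 0.6 F [ 1.2 -1.   0.1]
-0.009 -0.054 0.003 -0.135 1; -0.017 -0.103 0.006 -0.258 1; -0.024 -0.151 0.008 -0.380 1; -0.032 -0.199 0.011 -0.503 1; -0.040 -0.247 0.014 -0.626 1
```

Request:
play_rows --targets "-0.008 -0.048 0.003 -0.123 1; -0.015 -0.097 0.006 -0.245 1; -0.023 -0.145 0.008 -0.368 1; -0.031 -0.193 0.011 -0.49 1; -0.039 -0.241 0.014 -0.613 1"

```text
time_s: 1.1
position: [0.3649, 0.1065, 0.2073]
tool_rot: [[-0.699, -0.715, -0.0], [-0.715, 0.699, 0.0], [-0.0, 0.0, -1.0]]
ft_force: [1.0, 1.0, 0.0]
grip_width: -0.0002
```

Run:
```python
from plan import *
rows([(.42,-.03,.2,243),(.499,-.027,.2,243)])
```

```text
now [0.3649 0.1065 0.2073] psi -134.4 q6 -137.4 t 1.1 F [1. 1. 0.]
0.059 -0.135 0.007 -0.303 1; 0.002 -0.189 0.007 -0.303 1
```

Request:
play_rows --targets "0.02 -0.045 0.002 -0.1 1; 0.04 -0.09 0.004 -0.2 1; 0.059 -0.135 0.007 -0.303 1; 0.059 -0.135 0.007 -0.303 1; 0.059 -0.135 0.007 -0.303 1"

```text
time_s: 1.6
position: [0.4264, -0.0002, 0.1988]
tool_rot: [[-0.488, -0.873, -0.009], [-0.872, 0.488, -0.028], [0.029, -0.006, -1.0]]
ft_force: [0.2, 0.1, -0.9]
grip_width: 0.0
```

Run:
```python
from plan import *
rows([(.499,-.027,.2,243),(.499,-.027,.098,243)])
from rig import eyes
s=status.observe()
d=eyes.get_image("wrist"); cv2.imwrite("pics/w1.png",d["pixels"][:,:,::-1]); print(d["T_tool_cam"],d["mtx"])
```

```text
now [ 4.264e-01 -2.000e-04  1.988e-01] psi -119.2 q6 -165.2 t 1.6 F [ 0.2  0.1 -0.9]
-0.012 -0.076 -0.001 -0.039 1; -0.015 -0.076 0.101 -0.039 1
[[ 2.85923882e-04  9.55329515e-01  2.95542612e-01  7.62258937e-02]
 [ 9.99999955e-01 -2.45746707e-04 -1.73087684e-04 -4.55584000e-04]
 [-9.27271498e-05  2.95542648e-01 -9.55329542e-01 -1.43176573e-01]
 [ 0.00000000e+00  0.00000000e+00  0.00000000e+00  1.00000000e+00]] [[306.04652104   0.         280.99441991]
 [  0.         306.04652104 212.15271537]
 [  0.           0.           1.        ]]
```

View pics/w1.png

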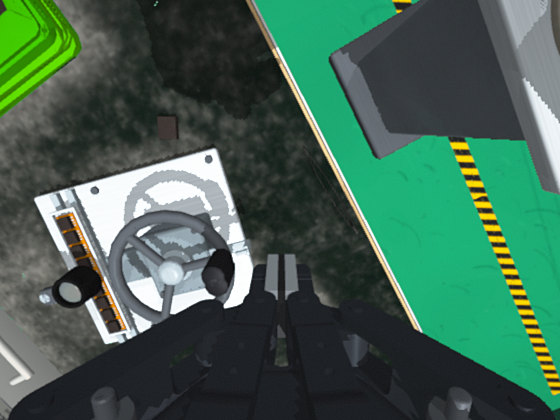

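Run:
```python
from rig import status
import numpy as np
s=status.observe(); print(np.round(s["q"],2)); print(s["tool_rot"])
```

```text
[ -14.91   11.37   95.48   -1.78   73.19 -165.22]
[[-0.48734967 -0.87316883 -0.00815396]
 [-0.87272722  0.48737019 -0.02859185]
 [ 0.02893951 -0.00681805 -0.99955791]]
```

Request:
play_rows --targets "0 0 0 0.09 1; 0 0 0 0.19 1; 0 0 0 0.19 1"

```text
time_s: 1.95
position: [0.426, 0.0006, 0.1995]
tool_rot: [[-0.643, -0.765, -0.007], [-0.765, 0.643, -0.029], [0.027, -0.013, -1.0]]
ft_force: [1.8, 0.7, -0.8]
grip_width: -0.0001
```

Run:
```python
from plan import *
s=status.observe(); print(np.round(s["q"],2)); print(np.round(s["tool_rot"],4))
rows([(.42,-.03,.2,230),(.46,-.03,.2,230),(.499,-.028,.2,230)])
```

```text
[ -14.85   11.3    95.48   -1.79   73.18 -154.28]
[[-0.6434 -0.7655 -0.0069]
 [-0.7651  0.6433 -0.0291]
 [ 0.0267 -0.0134 -0.9996]]
now [0.426  0.0006 0.1995] psi -130.1 q6 -154.3 t 1.95 F [ 1.8  0.7 -0.8]
0.027 -0.015 0.000 -0.001 1; 0.002 -0.046 0.000 -0.001 1; -0.025 -0.074 -0.000 -0.001 1
```

Request:
play_rows --targets "0.027 -0.015 0 0 1; 0.015 -0.03 0 0 1; 0.002 -0.046 0 0 1; -0.025 -0.074 0 0 1; -0.025 -0.074 0 0 1"

```text
time_s: 2.45
position: [0.502, -0.0283, 0.1993]
tool_rot: [[-0.641, -0.768, -0.006], [-0.767, 0.641, -0.029], [0.026, -0.014, -1.0]]
ft_force: [0.3, -0.2, -0.2]
grip_width: -0.0
```

Run:
```python
from plan import *
rows([(.499,-.028,.15,230),(.499,-.028,.125,230),(.499,-.028,.098,230)])
from rig import eyes
s=status.observe(); print(np.round(s["q"],1))
d=eyes.get_image("wrist"); cv2.imwrite("pics/w2.png",d["pixels"][:,:,::-1])
```

```text
now [ 0.502  -0.0283  0.1993] psi -129.9 q6 -155.6 t 2.45 F [ 0.3 -0.2 -0.2]
0.000 0.003 0.049 0.002 1; -0.000 0.004 0.074 0.002 1; -0.001 0.004 0.101 0.002 1
[ -15.9   18.8   84.7   -1.7   76.4 -155.6]
```

View pics/w2.png

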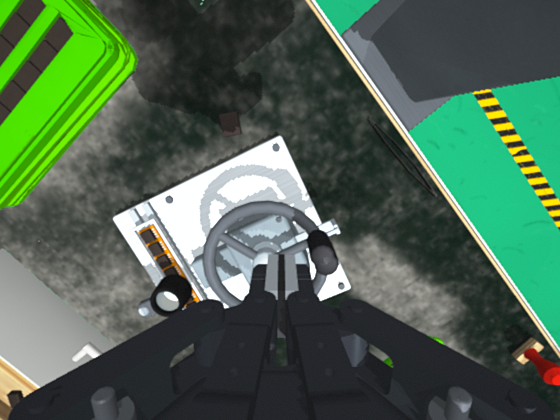

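```bash
cat >> h.py <<'E'
def wristd(d,s):
    T=np.eye(4);T[:3,:3]=s["tool_rot"];T[:3,3]=s["position"]
    d=dict(d);d["world_to_cam"]=np.linalg.inv(T@d["T_tool_cam"]);return d
E
python3 - <<'E'
from h import *
from rig import eyes,status
s=status.observe(); d=wristd(eyes.get_image("wrist"),s)
print("handle top",onplane(d,324,267,.126),onplane(d,317,237,.086))
print("hub",onplane(d,265,245,.084))
P=cloud(d).reshape(-1,3)
g=P[(P[:,2]>.117)&(P[:,2]<.135)&(abs(P[:,0]-.5)<.05)&(abs(P[:,1])<.05)];print(len(g),np.median(g,0),g.min(0),g.max(0))
g=P[(P[:,2]>.092)&(P[:,2]<.135)&(abs(P[:,0]-.5)<.05)&(abs(P[:,1])<.05)];print(len(g),np.median(g,0),g.min(0),g.max(0))
for x in [(.4925,.014,.126),(.4925,.014,.086),(.545,.002,.084)]+[(.545+.061*np.cos(a),.002+.061*np.sin(a),.081) for a in (0.5,1.5,2)]: 
  print(x,proj(d,x))
E
```

```text
handle top [0.4968159  0.01777369 0.126     ] [0.49172801 0.00895138 0.086     ]
hub [ 0.5332927  -0.01438227  0.084     ]
770 [0.49499725 0.0106577  0.12638261] [ 0.48535078 -0.00063117  0.11701697] [0.50656125 0.02617284 0.12866263]
1024 [0.49396747 0.00766608 0.12592416] [ 0.4852366  -0.00077195  0.09203752] [0.50656125 0.02617284 0.12866263]
(0.4925, 0.014, 0.126) (np.float64(325.4380706905032), np.float64(260.3124379207833))
(0.4925, 0.014, 0.086) (np.float64(319.7862230021728), np.float64(241.58604801735981))
(0.545, 0.002, 0.084) (np.float64(266.92273014139346), np.float64(265.18973368078))
(np.float64(0.5985325362753128), np.float64(0.031244957854856384), 0.081) (np.float64(245.21428286810675), np.float64(316.28361482454966))
(np.float64(0.54931496930173), np.float64(0.06284719418284732), 0.081) (np.float64(304.0601757043937), np.float64(310.28268668334897))
(np.float64(0.5196150429706243), np.float64(0.05746714303636658), 0.081) (np.float64(324.7396989283496), np.float64(289.28135765438446))
```

Request:
play_rows --targets "0 0.003 0.035 0 1; -0.001 0.004 0.07 0 1; -0.001 0.004 0.101 0 1; -0.001 0.004 0.101 0 1"

```text
time_s: 2.95
position: [0.4935, -0.0277, 0.0961]
tool_rot: [[-0.643, -0.766, -0.014], [-0.765, 0.643, -0.027], [0.03, -0.007, -1.0]]
ft_force: [0.4, -0.1, 0.1]
grip_width: 0.0
```

```bash
cat > step.py <<'E'
# usage: step.py cur_handle_deg [n step]: rows for handle wheel-angle targets (deg), lag in deg
import sys
from plan import *
A=np.array([.5455,.002]); PH0=165.4
def tgt(w,lag=26,r=.055,z=.098):
    a=np.radians(PH0-w+lag); psi=230-310*w/360
    return (A[0]+r*np.cos(a),A[1]+r*np.sin(a),z,psi)
if __name__=="__main__":
    rows([tgt(float(w)) for w in sys.argv[1:]])
E
python3 step.py 0 7 14 21 28
python3 - <<'E'
from h import *
from rig import eyes,status
for n in ["scene","top"]:
    d=eyes.get_image(n); cv2.imwrite(f"pics/{n}1.png",d["pixels"][:,:,::-1])
c=cv2.imread("pics/scene1.png")[150:250,230:350];a=cv2.resize(c,None,fx=4,fy=4,interpolation=cv2.INTER_CUBIC)
c=cv2.imread("pics/top1.png")[130:230,190:310];b=cv2.resize(c,None,fx=4,fy=4,interpolation=cv2.INTER_CUBIC)
cv2.imwrite("pics/b1.png",cv2.resize(np.hstack([a,b]),(800,333)))
E
```

```text
now [ 0.4935 -0.0277  0.0961] psi -130.0 q6 -155.1 t 2.95 F [ 0.4 -0.1  0.1]
-0.013 0.014 -0.002 -0.000 1; -0.018 0.019 -0.003 0.105 1; -0.023 0.023 -0.003 0.210 1; -0.028 0.027 -0.003 0.315 1; -0.034 0.030 -0.003 0.420 1
```

View pics/b1.png

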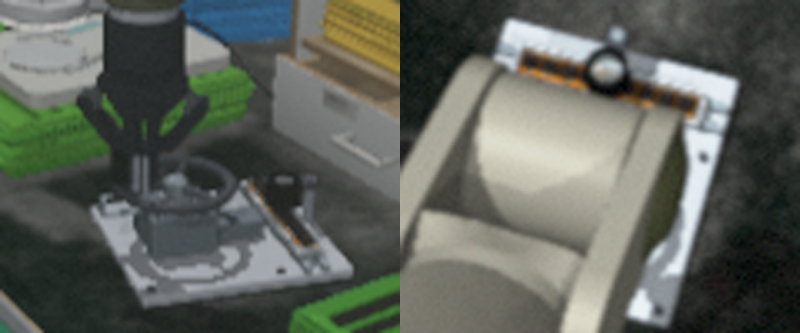

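Request:
play_rows --targets "-0.013 0.014 -0.002 0 1; -0.018 0.019 -0.003 0.105 1; -0.023 0.023 -0.003 0.21 1; -0.028 0.027 -0.003 0.315 1; -0.034 0.03 -0.003 0.42 1"

```text
time_s: 3.55
position: [0.4961, 0.0166, 0.1027]
tool_rot: [[-0.902, -0.433, -0.003], [-0.432, 0.901, -0.031], [0.016, -0.027, -1.0]]
ft_force: [-1.2, -3.4, 1.8]
grip_width: -0.0002
```

```bash
python3 step.py 35 42 49 56 63
python3 - <<'E'
from h import *
from rig import eyes,status
s=status.observe(); d=eyes.get_image("wrist"); cv2.imwrite("pics/w3.png",d["pixels"][:,:,::-1]); d=wristd(d,s)
P=cloud(d).reshape(-1,3)
g=P[(P[:,2]>.117)&(P[:,2]<.132)&(np.hypot(P[:,0]-.5455,P[:,1]-.002)<.08)];print(len(g),np.median(g,0),g.min(0),g.max(0))
E
```

```text
now [0.4961 0.0166 0.1027] psi -154.4 q6 -125.5 t 3.55 F [-1.2 -3.4  1.8]
-0.002 0.007 0.005 0.100 1; -0.008 0.011 0.004 0.206 1; -0.014 0.015 0.004 0.311 1; -0.020 0.017 0.004 0.416 1; -0.026 0.019 0.004 0.521 1
981 [0.48669711 0.01152231 0.12505146] [0.48322669 0.00086552 0.1170147 ] [0.49667853 0.03764506 0.13197711]
```

View pics/w3.png

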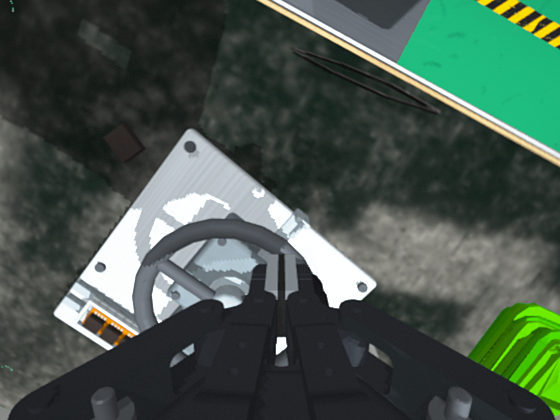

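Request:
play_rows --targets "-0.002 0.007 0.005 0.1 1; -0.008 0.011 0.004 0.206 1; -0.014 0.015 0.004 0.311 1; -0.02 0.017 0.004 0.416 1; -0.026 0.019 0.004 0.521 1"

```text
time_s: 4.1
position: [0.5102, 0.0455, 0.097]
tool_rot: [[-0.997, 0.071, -0.006], [0.072, 0.997, -0.029], [0.004, -0.03, -1.0]]
ft_force: [-3.5, 0.1, 1.9]
grip_width: 0.0001
```

```bash
python3 step.py 70 77 84 91 98
```

```text
now [0.5102 0.0455 0.097 ] psi 175.9 q6 -92.3 t 4.1 F [-3.5  0.1  1.9]
-0.006 0.004 -0.001 0.108 1; -0.012 0.007 -0.001 0.213 1; -0.018 0.010 -0.001 0.318 1; -0.025 0.012 -0.001 0.423 1; -0.031 0.014 -0.002 0.529 1
```

Request:
play_rows --targets "-0.006 0.004 -0.001 0.108 1; -0.012 0.007 -0.001 0.213 1; -0.018 0.01 -0.001 0.318 1; -0.025 0.012 -0.001 0.423 1; -0.031 0.014 -0.002 0.529 1"

```text
time_s: 4.6
position: [0.5421, 0.0572, 0.0982]
tool_rot: [[-0.825, 0.565, -0.007], [0.565, 0.825, -0.029], [-0.011, -0.028, -1.0]]
ft_force: [-2.6, -0.5, -1.6]
grip_width: 0.0002
```

```bash
python3 step.py 105 112 119 126 133;python3 - <<'E'
from h import *
from rig import eyes,status
d=eyes.get_image("scene"); cv2.imwrite("pics/s4.png",cv2.resize(d["pixels"][150:250,230:350,::-1],None,fx=5,fy=5,interpolation=cv2.INTER_CUBIC))
E
```

```text
now [0.5421 0.0572 0.0982] psi 145.6 q6 -60.4 t 4.6 F [-2.6 -0.5 -1.6]
-0.006 0.004 0.000 0.105 1; -0.012 0.007 0.000 0.210 1; -0.018 0.009 0.000 0.315 1; -0.025 0.011 0.000 0.421 1; -0.031 0.011 0.000 0.526 1
```

View pics/s4.png

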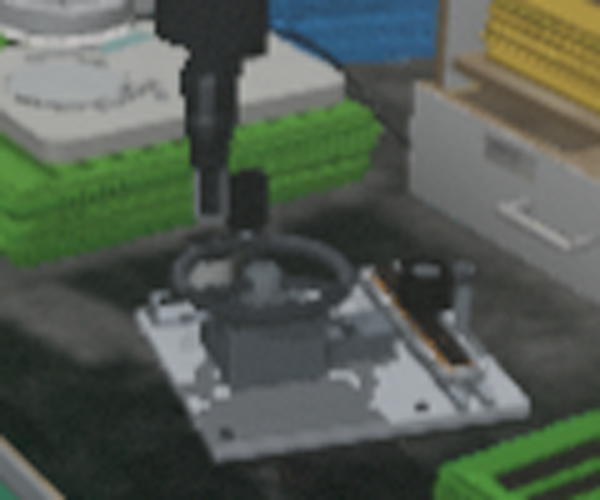

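Request:
play_rows --targets "-0.006 0.004 0 0.105 1; -0.012 0.007 0 0.21 1; -0.018 0.009 0 0.315 1; -0.025 0.011 0 0.421 1; -0.031 0.011 0 0.526 1"

```text
time_s: 5.15
position: [0.5743, 0.049, 0.0982]
tool_rot: [[-0.431, 0.902, -0.006], [0.902, 0.431, -0.028], [-0.023, -0.017, -1.0]]
ft_force: [-1.4, 3.4, -0.4]
grip_width: 0.0001
```

```bash
python3 step.py 141 149 157 165 173
```

```text
now [0.5743 0.049  0.0982] psi 115.6 q6 -31.0 t 5.15 F [-1.4  3.4 -0.4]
-0.007 0.004 0.000 0.122 1; -0.014 0.006 0.000 0.242 1; -0.022 0.008 0.001 0.362 1; -0.029 0.009 0.001 0.482 1; -0.037 0.008 0.001 0.603 1
```

Request:
play_rows --targets "-0.007 0.004 0 0.122 1; -0.014 0.006 0 0.242 1; -0.022 0.008 0.001 0.362 1; -0.029 0.009 0.001 0.482 1; -0.037 0.008 0.001 0.603 1"

```text
time_s: 5.65
position: [0.5975, 0.019, 0.098]
tool_rot: [[0.157, 0.988, -0.005], [0.987, -0.157, -0.028], [-0.029, -0.001, -1.0]]
ft_force: [-0.2, 2.7, -0.6]
grip_width: -0.0005
```

```bash
python3 step.py 181 189 197 205 213
```

```text
now [0.5975 0.019  0.098 ] psi 81.0 q6 0.9 t 5.65 F [-0.2  2.7 -0.6]
-0.007 0.003 0.000 0.119 1; -0.014 0.005 0.000 0.239 1; -0.022 0.006 0.001 0.360 1; -0.029 0.006 0.001 0.480 1; -0.037 0.005 0.001 0.600 1
```

Request:
play_rows --targets "-0.007 0.003 0 0.119 1; -0.014 0.005 0 0.239 1; -0.022 0.006 0.001 0.36 1; -0.029 0.006 0.001 0.48 1; -0.037 0.005 0.001 0.6 1"

```text
time_s: 6.15
position: [0.5966, -0.0184, 0.098]
tool_rot: [[0.687, 0.726, -0.005], [0.726, -0.687, -0.028], [-0.024, 0.016, -1.0]]
ft_force: [-0.0, 3.5, -1.0]
grip_width: 0.0001
```

```bash
python3 step.py 221 229 237 245 253;python3 - <<'E'
from h import *
from rig import eyes,status
d=eyes.get_image("scene"); cv2.imwrite("pics/s5.png",cv2.resize(d["pixels"][150:250,230:350,::-1],None,fx=5,fy=5,interpolation=cv2.INTER_CUBIC))
E
```

```text
now [ 0.5966 -0.0184  0.098 ] psi 46.6 q6 31.7 t 6.15 F [-0.   3.5 -1. ]
-0.007 0.002 0.000 0.120 1; -0.015 0.004 0.000 0.240 1; -0.022 0.004 0.001 0.360 1; -0.030 0.003 0.001 0.481 1; -0.037 0.001 0.001 0.601 1
```

View pics/s5.png

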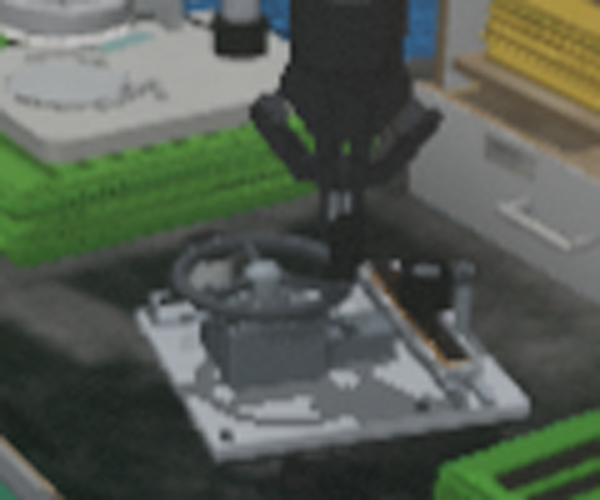

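Handle is at (345,245) in this crop, ahead of the fingertips and past half a turn. Continuing.

Request:
play_rows --targets "-0.007 0.002 0 0.12 1; -0.015 0.004 0 0.24 1; -0.022 0.004 0.001 0.36 1; -0.03 0.003 0.001 0.481 1; -0.037 0.001 0.001 0.601 1"

```text
time_s: 6.7
position: [0.5723, -0.0463, 0.098]
tool_rot: [[0.977, 0.212, -0.004], [0.211, -0.977, -0.029], [-0.01, 0.028, -1.0]]
ft_force: [1.7, 2.1, -0.8]
grip_width: 0.0
```

```bash
python3 step.py 260 267 274 281 288
```

```text
now [ 0.5723 -0.0463  0.098 ] psi 12.2 q6 62.8 t 6.7 F [ 1.7  2.1 -0.8]
-0.007 0.001 0.000 0.106 1; -0.014 0.002 0.000 0.212 1; -0.021 0.002 0.000 0.317 1; -0.027 0.001 0.000 0.422 1; -0.034 -0.001 0.000 0.527 1
```

Request:
play_rows --targets "-0.007 0.001 0 0.106 1; -0.014 0.002 0 0.212 1; -0.021 0.002 0 0.317 1; -0.027 0.001 0 0.422 1; -0.034 -0.001 0 0.527 1"

```text
time_s: 7.2
position: [0.5393, -0.0527, 0.0986]
tool_rot: [[0.951, -0.308, -0.002], [-0.308, -0.951, -0.03], [0.007, 0.029, -1.0]]
ft_force: [3.7, 0.5, 1.3]
grip_width: 0.0003
```

```bash
python3 step.py 294 300 306 312 318
```

```text
now [ 0.5393 -0.0527  0.0986] psi -17.9 q6 91.5 t 7.2 F [3.7 0.5 1.3]
-0.006 0.001 0.001 0.091 1; -0.012 0.001 0.001 0.181 1; -0.017 0.001 0.001 0.272 1; -0.023 -0.000 0.000 0.362 1; -0.029 -0.002 0.000 0.452 1
```

Request:
play_rows --targets "-0.006 0.001 0.001 0.091 1; -0.012 0.001 0.001 0.181 1; -0.017 0.001 0.001 0.272 1; -0.023 0 0 0.362 1; -0.029 -0.002 0 0.452 1"

```text
time_s: 7.7
position: [0.5124, -0.042, 0.0985]
tool_rot: [[0.722, -0.692, -0.002], [-0.692, -0.721, -0.031], [0.02, 0.024, -1.0]]
ft_force: [3.6, -1.1, 0.0]
grip_width: 0.0002
```

```bash
python3 step.py 321 324 327 330 333
python3 - <<'E'
from h import *
from rig import eyes,status
s=status.observe(); d=eyes.get_image("wrist"); cv2.imwrite("pics/w6.png",d["pixels"][:,:,::-1])
d=eyes.get_image("scene"); cv2.imwrite("pics/s6.png",cv2.resize(d["pixels"][150:250,230:350,::-1],None,fx=5,fy=5,interpolation=cv2.INTER_CUBIC))
E
```

```text
now [ 0.5124 -0.042   0.0985] psi -43.8 q6 117.7 t 7.7 F [ 3.6 -1.1  0. ]
-0.003 0.000 0.000 0.046 1; -0.005 0.000 0.000 0.091 1; -0.008 0.000 0.000 0.136 1; -0.011 0.000 0.000 0.181 1; -0.014 -0.000 0.000 0.226 1
```

View pics/w6.png

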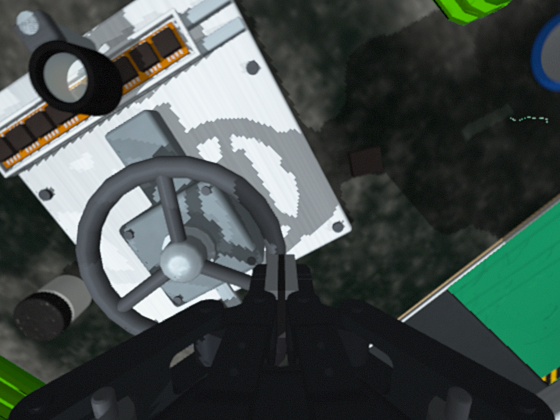

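View pics/s6.png

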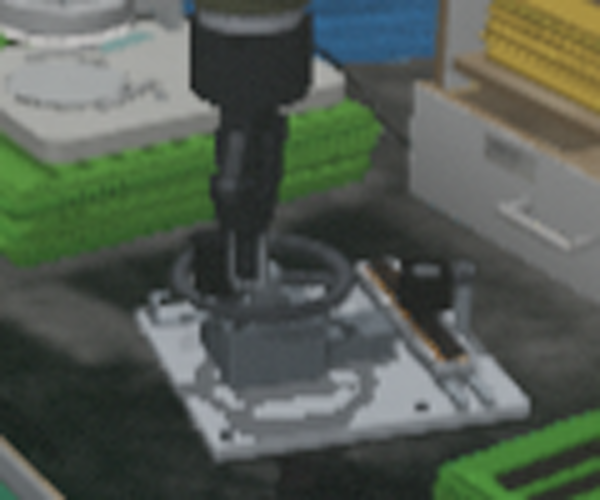

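Request:
play_rows --targets "-0.003 0 0 0.046 1; -0.006 0 0 0.091 1; -0.009 0 0 0.136 1; -0.012 0 0 0.181 1; -0.014 0 0 0.226 1"

```text
time_s: 8.3
position: [0.5023, -0.0324, 0.0978]
tool_rot: [[0.55, -0.835, -0.004], [-0.835, -0.55, -0.031], [0.023, 0.02, -1.0]]
ft_force: [3.0, -0.9, 0.4]
grip_width: -0.0001
```

```bash
python3 step.py 335 338 341 344 346
```

```text
now [ 0.5023 -0.0324  0.0978] psi -56.6 q6 131.3 t 8.3 F [ 3.  -0.9  0.4]
-0.002 -0.000 -0.000 0.033 1; -0.005 0.000 -0.000 0.078 1; -0.008 -0.000 -0.000 0.123 1; -0.011 -0.000 -0.000 0.168 1; -0.013 -0.001 -0.001 0.198 1
```

Request:
play_rows --targets "-0.002 0 0 0.033 1; -0.005 0 0 0.078 1; -0.008 0 0 0.123 1; -0.011 0 0 0.168 1; -0.013 -0.001 0 0.198 1"

```text
time_s: 8.8
position: [0.4956, -0.021, 0.0974]
tool_rot: [[0.376, -0.927, -0.005], [-0.926, -0.375, -0.031], [0.027, 0.016, -1.0]]
ft_force: [0.9, -2.9, 1.1]
grip_width: 0.0004
```

```bash
python3 step.py 346
python3 - <<'E'
from plan import *
s=status.observe();p=s["position"]
# back off 15mm away from the handle (tool +x), and up 100mm
rows([(.492,-.05,p[2],-68),(.492,-.05,.2,-68)])
E
```

```text
now [ 0.4956 -0.021   0.0974] psi -67.9 q6 143.8 t 8.8 F [ 0.9 -2.9  1.1]
0.001 0.000 -0.001 0.000 1
now [ 0.4956 -0.021   0.0974] psi -67.9 q6 143.8 t 8.8 F [ 0.9 -2.9  1.1]
0.025 0.014 0.001 0.001 1; 0.028 0.016 -0.102 0.001 1
```

Request:
play_rows --targets "0.01 0 0 0 1; 0.022 0 0 0 1; 0.022 0 -0.04 0 1; 0.022 0 -0.085 0 1; 0.022 0 -0.085 0 1"

```text
time_s: 9.3
position: [0.5063, -0.04, 0.1872]
tool_rot: [[0.373, -0.928, 0.003], [-0.927, -0.373, -0.033], [0.031, 0.009, -0.999]]
ft_force: [-0.1, -0.8, -0.7]
grip_width: -0.0002
```

```bash
cat > meas.py <<'E'
from h import *
import sys
from rig import eyes,status
s=status.observe(); w=eyes.get_image("wrist"); d=wristd(w,s); n=sys.argv[1]
cv2.imwrite(f"pics/{n}.png",w["pixels"][:,:,::-1])
print(s["position"],s["ft_force"])
P=cloud(d).reshape(-1,3)
g=P[(P[:,2]>.119)&(P[:,2]<.132)&(np.abs(P[:,0]-.495)<.03)&(np.abs(P[:,1])<.04)]
if len(g): print(len(g),"med",np.median(g,0),"mid",(g.min(0)+g.max(0))/2,g.min(0),g.max(0))
for nm,p in dict(ptr=(.5455+.063*np.cos(np.radians(165.4)),.002+.063*np.sin(np.radians(165.4)),.071)).items(): print(nm,p,proj(d,p))
E
python3 meas.py w7
```

```text
[ 0.50633947 -0.04002995  0.18721605] [-0.14455742 -0.82285811 -0.676747  ]
ptr (np.float64(0.4845343222596358), np.float64(0.01788036956931615), 0.071) (np.float64(278.0018285610697), np.float64(275.2801414213814))
```

View pics/w7.png

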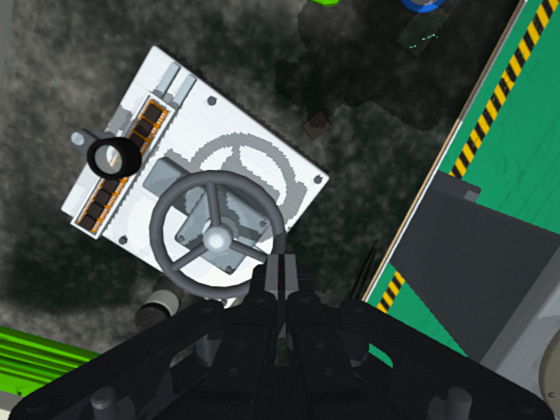

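Request:
play_rows --targets "-0.03 0.002 -0.01 0 1; -0.07 0.004 -0.02 0 1; -0.11 0.006 -0.02 0 1; -0.11 0.006 -0.02 0 1; -0.11 0.006 -0.02 0 1"

```text
time_s: 9.85
position: [0.4574, 0.062, 0.1986]
tool_rot: [[0.374, -0.928, -0.008], [-0.927, -0.373, -0.029], [0.024, 0.019, -1.0]]
ft_force: [0.5, -0.6, 0.2]
grip_width: -0.0001
```

```bash
python3 meas.py w8
```

```text
[0.45737107 0.06195708 0.19859773] [ 0.4601581  -0.6478655   0.24385987]
967 med [0.49448243 0.00480579 0.1264561 ] mid [0.49464306 0.00516349 0.12436858] [ 0.48467705 -0.00871996  0.11996712] [0.50460906 0.01904694 0.12877004]
ptr (np.float64(0.4845343222596358), np.float64(0.01788036956931615), 0.071) (np.float64(267.9160440426603), np.float64(151.3657247934973))
```

View pics/w8.png

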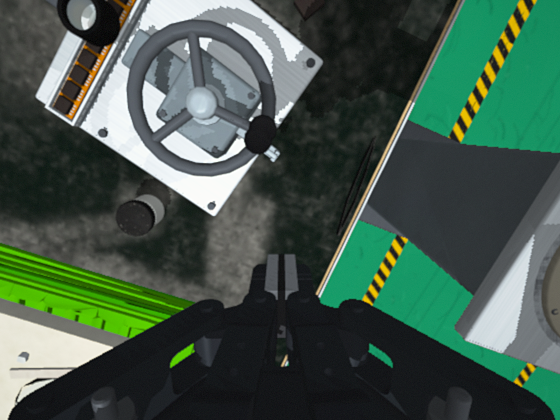

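```bash
cat > ang.py <<'E'
from h import *
from rig import eyes,status
from scipy.optimize import least_squares
s=status.observe(); d=wristd(eyes.get_image("wrist"),s); P=cloud(d).reshape(-1,3)
w=P[(P[:,2]>.073)&(P[:,2]<.088)&(np.hypot(P[:,0]-.545,P[:,1]-.002)<.085)]
f=lambda p:(lambda r:np.where(r>.045,r-.056,0))(np.hypot(w[:,0]-p[0],w[:,1]-p[1]))
A=least_squares(f,[.545,.002],loss='soft_l1',f_scale=.002).x
g=P[(P[:,2]>.119)&(P[:,2]<.132)&(np.abs(P[:,0]-.495)<.03)&(np.abs(P[:,1])<.05)]
H=((g.min(0)+g.max(0))/2)[:2]
im=d["pixels"]; z=((im.min(2)>150)).astype(np.uint8); z=cv2.morphologyEx(z,cv2.MORPH_OPEN,np.ones((3,3)))
print("axis",A,"handle",H,np.median(g,0)[:2],"r",np.hypot(*(H-A)))
phi=np.degrees(np.arctan2(H[1]-A[1],H[0]-A[0])); print("handle phi",phi, "wheel from yaw -14.6: ",((165.4-phi)%360))
q=P[(P[:,2]>.066)&(P[:,2]<.0745)&(np.hypot(P[:,0]-A[0],P[:,1]-A[1])>.064)&(np.hypot(P[:,0]-A[0],P[:,1]-A[1])<.085)&(P[:,0]<.52)]
if len(q): m=q.mean(0);print("pointer pts",len(q),m,"phi",np.degrees(np.arctan2(m[1]-A[1],m[0]-A[0])))
E
python3 ang.py
```

```text
axis [0.54729342 0.00188465] handle [0.49463369 0.0051467 ] [0.49449217 0.00480754] r 0.05276067069506486
handle phi 176.45529777774595 wheel from yaw -14.6:  348.944702222254
pointer pts 81 [0.47954537 0.01943986 0.07185723] phi 165.4727625160859
```

Run:
```python
from plan import *
rows([(.506,-.042,.2,-68),(.506,-.042,.098,-68)])
```

```text
now [0.4579 0.0611 0.1987] psi -68.2 q6 152.6 t 9.95 F [ 0.3  0.2 -0.9]
0.114 -0.006 0.001 -0.004 1; 0.111 -0.008 0.103 -0.004 1
```

Request:
play_rows --targets "0.04 -0.002 0 0 1; 0.08 -0.004 0 0 1; 0.114 -0.006 0 0 1; 0.114 -0.006 0 0 1"

```text
time_s: 10.35
position: [0.507, -0.0461, 0.2011]
tool_rot: [[0.367, -0.93, -0.007], [-0.93, -0.366, -0.03], [0.025, 0.018, -1.0]]
ft_force: [-0.3, 0.3, -0.1]
grip_width: 0.0002
```

Run:
```python
from plan import *
rows([(.506,-.042,.14,-68),(.506,-.042,.098,-68)])
```

```text
now [ 0.507  -0.0461  0.2011] psi -68.5 q6 141.3 t 10.35 F [-0.3  0.3 -0.1]
-0.006 -0.002 0.061 -0.008 1; -0.007 -0.002 0.103 -0.008 1
```

Request:
play_rows --targets "-0.002 0 0.04 0 1; -0.004 -0.002 0.075 0 1; -0.004 -0.002 0.102 0 1; -0.004 -0.002 0.102 0 1"

```text
time_s: 10.75
position: [0.5032, -0.0401, 0.0967]
tool_rot: [[0.371, -0.929, -0.014], [-0.929, -0.37, -0.027], [0.02, 0.023, -1.0]]
ft_force: [0.8, 0.0, 0.9]
grip_width: -0.0001
```

```bash
python3 step.py 335 341 346 352 357
```

```text
now [ 0.5032 -0.0401  0.0967] psi -68.2 q6 142.1 t 10.75 F [0.8 0.  0.9]
-0.009 -0.002 -0.002 -0.171 1; -0.015 -0.001 -0.002 -0.080 1; -0.020 0.000 -0.002 -0.005 1; -0.026 0.000 -0.002 0.085 1; -0.030 -0.000 -0.002 0.160 1
```

Request:
play_rows --targets "-0.01 -0.001 -0.002 0 1; -0.02 0 -0.002 0 1; -0.024 0 -0.002 0.05 1; -0.027 0 -0.002 0.1 1; -0.03 0 -0.002 0.16 1"

```text
time_s: 11.25
position: [0.4947, -0.0118, 0.1029]
tool_rot: [[0.217, -0.976, -0.003], [-0.976, -0.217, -0.031], [0.03, 0.009, -1.0]]
ft_force: [2.1, -2.3, -0.5]
grip_width: 0.0001
```

```bash
python3 step.py 357
```

```text
now [ 0.4947 -0.0118  0.1029] psi -77.5 q6 154.3 t 11.25 F [ 2.1 -2.3 -0.5]
-0.001 0.002 0.005 -0.001 1
```

Back off, lift and pass over to measure.

Request:
play_rows --targets "0.01 0 0 0 1; 0.025 0 0 0 1; 0.025 0 -0.04 0 1; 0.025 0 -0.085 0 1; 0.025 0 -0.1 0 1"

```text
time_s: 11.75
position: [0.5015, -0.035, 0.2063]
tool_rot: [[0.219, -0.976, -0.0], [-0.975, -0.219, -0.031], [0.031, 0.007, -1.0]]
ft_force: [-0.1, -0.0, 0.0]
grip_width: 0.0001
```

Run:
```python
from plan import *
rows([(.458,.062,.2,-68)])
```

```text
now [ 0.5015 -0.035   0.2063] psi -77.3 q6 151.1 t 11.75 F [-0.1 -0.   0. ]
-0.104 0.021 0.003 -0.163 1
```

Request:
play_rows --targets "-0.035 0.007 0 -0.06 1; -0.07 0.014 0 -0.12 1; -0.104 0.021 0 -0.163 1; -0.104 0.021 0 -0.163 1; -0.104 0.021 0 -0.163 1"

```text
time_s: 12.25
position: [0.4572, 0.0628, 0.1997]
tool_rot: [[0.375, -0.927, -0.006], [-0.927, -0.375, -0.03], [0.025, 0.017, -1.0]]
ft_force: [0.4, 0.1, 0.8]
grip_width: 0.0003
```

```bash
python3 ang.py; python3 meas.py w9; python3 ang.py
```

```text
axis [0.54735724 0.00211005] handle [0.49592881 0.01367933] [0.49577313 0.01332234] r 0.052713673819421214
handle phi 167.32186116389792 wheel from yaw -14.6:  358.0781388361021
pointer pts 77 [0.47954357 0.01919601 0.07194795] phi 165.8584046564976
[0.4574298  0.06236846 0.19959329] [-0.18706669 -0.10893679 -0.13572808]
939 med [0.4957277  0.01331876 0.12641397] mid [0.49583954 0.0137743  0.12390822] [4.85304538e-01 1.25983101e-04 1.19364706e-01] [0.50637454 0.02742261 0.12845173]
ptr (np.float64(0.4845343222596358), np.float64(0.01788036956931615), 0.071) (np.float64(268.46624923216865), np.float64(150.98429376647442))
axis [0.5473628  0.00207102] handle [0.4958866  0.01360952] [0.49571753 0.01327117] r 0.05275354069593894
handle phi 167.36585619472683 wheel from yaw -14.6:  358.0341438052732
pointer pts 79 [0.47963694 0.01938086 0.07195298] phi 165.66288113252335
```

View pics/w9.png

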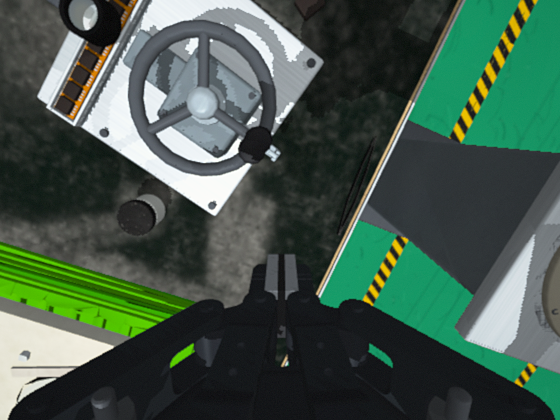

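Run:
```python
from rig import env,status
s=status.observe(); print(s["ft_force"],abs(s["qvel"]).max()); env.close_job()
```

```text
[ 0.38039331 -1.00410251 -0.02963709] 0.262282958520131
the job is handed in; nothing more can be done
```

I pushed the wheel round by its handle through one full turn clockwise, using the shut fingertips on the trailing side only, and then lifted the hand away. I handed the job in at about 12 s of the 59 s allowed.

- **First stop:** I stopped short at about 349°, measured the angle with the wrist camera, then pushed the last 9° or so.
- **Final angle:** the last check put the handle at about 358° (6.25 rad), against the 6.133 to 6.433 rad allowed. It stands within 2° of the pointer.
- **Forces:** the readings I took while pushing stayed at about 4 N. With the fingers clear at about 0.2 m height, the reading was about 1 N or less.
- **Strip and bystanders:** in the last wrist picture the strip looked to be lying in its tray, and the jar and tweezers looked untouched. I did not measure how far any of them had moved. The spool, tape, stamp and loose part were not checked at the end, but the arm never went near them.
- **What went wrong:**
  - On the way in the last joint ran to the end of its range, which left the tool tilted by about 1.7° for the rest of the job. It had no visible effect on the pushing.
  - The tool also ended up to about 5 mm off target in places, so I replanned most moves from its measured position.
  - The wheel axis found in different pictures disagreed by up to about 4 mm, or about 15 mm for one hub point picked by hand from the scene camera.

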